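# Release the counting scale and tare it

## Robot

A 7-joint arm with a two-finger parallel gripper is mounted at the origin on the work surface. World frame = base frame: x ahead of the robot, y to its left, z up, the work surface at z = 0. Lengths are in m, angles in rad, forces in N, time in s.
With the tool pointing down it reaches from about 0.35 to 0.9 m from the base axis. Payload 8.1 kg.
Tool frame: the origin (TCP) lies at the very end of the fingers, on their centre line; the grasp point (between the pads) lies 19 mm behind it (arm.tcp_to_grasp is the z of the grasp point in the tool frame, in m); z points along the fingers, y is the line along which they close (so a half turn about z gives the same grasp; the last joint's range is limited). The gripper opens to 92 mm and grips with 3 to 60 N. Pads are 19 mm wide; open, the fingers measure 130 mm over their backs; the gripper's body (75 mm by 190 mm) begins 47 mm behind the grasp point.
Start: joints at [1.124, 0.434, 0.025, 1.573, -0.012, 1.134, -0.075], TCP at [0.211, -0.588, 0.227] pointing down, gripper open.
Joint ranges: [-2.62, 2.62], [-0.44, 2.09], [-1.27, 1.32], [0.08, 2.57], [-1.32, 4.46], [0.12, 2], [-2.74, 2.74]. Speed limits (rad/s): [2.22, 2.22, 3.01, 3.01, 3.14, 3.14, 3.14].

## Interface

Orientations are given as a rotation vector (axis times angle).
In Python, from cell import readout, vision, sign_off, arm gives the robot as it stands. The module is installed in compiled form; this text tells all that it offers.
- The arm moves only by the shell command python3 -m creep 'ROWS' [FORCE]. ROWS is JSON, a list of rows, each a list of 5 numbers: the shift along the tool's x, y, z in units of 4 cm (1.0 is 4 cm), then the turn about the tool's z in units of 4 degrees (1.0 is 4 degrees), then the opening, from 0 (shut) to 1 (fully open). A call has 1 to 12 rows; each row shifts and turns the commanded pose from where the row before left it, along the tool's axes as they then stand; what a row does not reach is not made up. A row lasts 1/8 s, in which the tool goes at most 62.5 mm and 10.7 degrees, less where a joint would pass 70% of its speed; a pose out of reach is approached as far as the arm can. A call with a number of a shift or a turn outside -1 to 1 is refused whole. A call with a gripper value outside its range is refused whole. The fingers move at their own pace and stop on an object; FORCE is the grip in N (left out, the last holds). Time passes only in rows, so rows that do not move let the fingers close. It gives the time, the measured TCP pose, the force, the opening and the grip force at its end, in the units of the state.
- readout.observe(): the state, without advancing time (a new reading comes with each control period).
- vision.get_image(name): name is "scene" or "top" or "wrist"; returns a dict with "pixels" (384x512x3 uint8, blue, green, red), "z_map" (384x512 float32, m along the optical axis (not along the pixel's ray), 0 where there is no reading), "camera_matrix" (3x3 intrinsics, pixels), "position" and "rotation" of the camera in the world. Camera axes: x right, y up, looking along -z (the intrinsics and any distortion apply to the point x, -y, -z); pixel columns grow to the right and rows downward; lengths in m; the calibration is good to about 2 mm. A picture is of the moment at which its call begins.
- sign_off(): hands the job in; it is judged then, once.
The state is a dict: "clock": time; "joints": joint angles; "dq": joint speeds; "joint_efforts": joint torques, N m; "position": TCP position; "ee_rot": TCP orientation; "force": force on the tool from outside, world axes, zero at the start; "ft_torque": the same for the moment, N m; "width": opening from 0.0 (shut) to 1.0 (fully open); "gripper_force": force on a finger pad.
Only numpy, scipy, OpenCV 4.12 (cv2) and the standard library are available. Lean on these libraries where they do the work, as an engineer would, in place of code of your own. Each camera call takes 0.05 s, during which the arm holds its last target. There are 200 camera calls.

## Task

Get the bench scale ready for counting booklets: with the fingertips, push the upright arrest lever on the scale's front ledge along its slot, past the notch halfway, fully home to the stop at the other end. Then press the wide bar key on the separate display unit right down and let it come up again. Only push, never pinch the lever; keep off the weighing plate and the round key, and leave everything else on the table where it is.

Things in the scene. Friction and masses are not known exactly. Their poses are not given: they have to be found in the camera images.
- scale: Bench scale, fixed, blue painted base with a bare steel weighing plate. Origin on the table under the middle of the lever's slot; x points from its front over the ledge towards the plate, y along the slot, z up. Front ledge: x -35 to 50 mm, y -130 to 130 mm, top 55 mm above the table. The slot runs along y at x = 0.
- plate_top (a point): Centre of the top of the weighing plate, 225 x 270 x 12 mm, steel, top 80 mm above the table. In the scale's frame it covers x 60 to 285 mm and y -135 to 135 mm. Not to be touched.
- first_notch (a point): Point on the slot, on the ledge's top, where the lever stands at its first notch (scale frame y = 0). Three small steel dots 20 mm in front of the slot mark start, first notch and second stop.
- second_stop (a point): Point on the slot, on the ledge's top, where the middle of the lever stands when fully home (scale frame y = +32 mm).
- lever (a joint): Travel of the arrest lever along the scale's +y, m: 0 = start (y = -32 mm), 0.032 = first notch, 0.064 = second stop (hard). A spring detent holds it at each: leaving the start takes about 6 N, the notch about 5 N. Past about 0.053 it snaps on to the stop by itself; between notches it springs to the nearer one.
- lever_head (a point): Centre of the lever's black head, an upright block 26 mm (x) by 12 mm (y, along travel), from 80 to 112 mm above the table, on a 12 x 7 mm steel stem. Axes as the scale's. Pushed on its -y face; pressing its -y and +y halves at once counts as pinching.
- terminal: Display unit of the scale, fixed, grey housing. Origin on the table under the line of the two keys; x points away from its front, z up. Housing x -35 to 95 mm, y -95 to 95 mm, top 45 mm above the table; behind the keys a slanted screen rises to 95 mm height between x = 50 and 90 mm.
- bar_key (a joint): Stroke of the wide bar key, in m: 0 = up, 0.006 = fully down (a hard stop). Spring return; about 1.4 N starts it and 4 N hold it fully down.
- bar_key_top (a point): Centre of the top of the wide bar key, 24 mm (x) by 50 mm (y), 55 mm above the table when up, standing 10 mm proud of the housing. In the unit's frame at x = 0, y = 45 mm. Axes as the unit's.
- round_key (a joint): Stroke of the round key (power), in m: 0 = up, 0.006 = down. Must not be pressed.
- round_key_top (a point): Centre of the top of the round key, 22 mm across, 55 mm above the table, in the unit's frame at x = 0, y = -55 mm.
- stapler: Black stapler, 34 x 140 x 41 mm, lying along its y in front of the scale. Origin under its centre. Bystander.
- tape_roll: Roll of brown tape lying flat, 84 mm across, 24 mm high. Origin under its centre. Bystander.
- stamp: Wooden hand stamp standing upright, 42 mm across, 70 mm high. Origin under its centre. Bystander.
- calculator: Pocket calculator lying flat, 115 x 75 x 16 mm. Origin under its centre. Bystander.
- pen_pot: Steel pen pot with pens behind the display unit, 80 mm across, 95 mm high, pens to 150 mm. Origin under its centre. Bystander.
- booklets: Small stack of booklets behind the display unit, 110 x 100 x 32 mm. Origin under its centre. Bystander.
- marker: White square marker with black cap lying beside the display unit, 135 x 16 x 15 mm along its x. Origin under its barrel. Bystander.
Things that resemble listed ones, but are neither listed nor needed, are in the scene too. What is shaped like the terminal but blue is not meant.

How it is judged:
By the outcome, as a careful person would: the job done as asked, in the order asked, and still so for the second after the job is handed in, with the robot touching nothing.
It also fails if it takes over 48 s, if anything falls off the work surface, if the arm or the gripper's body presses on something with over 40 N, if the wrist force passes 120 N, or if a joint passes its speed limit or range.

## Working session

There is one attempt and no reset: what is moved stays moved. The work goes in short steps, Python scripts to look and compute and a shell command to move; the robot and the scene stay as the last step left them, time stands still between calls to the robot, and variables do not carry over. Pictures are saved under pics/ and viewed, at most 10 in all, crops included, and the job is handed in when it is done.

```bash
mkdir -p pics; cat > h.py <<'E'
import numpy as np, cv2, pickle
from cell import readout, vision, sign_off, arm
from scipy.spatial.transform import Rotation as R
def snap(n,f):
    im=vision.get_image(n); cv2.imwrite('pics/%s.png'%f,im['pixels']); pickle.dump({k:im[k] for k in im},open(f+'.pkl','wb')); return im
def load(f): return pickle.load(open(f+'.pkl','rb'))
def pt(im,u,v,z=None):
    K=np.array(im['camera_matrix']); Rc=np.array(im['rotation']); Rc=Rc if Rc.shape==(3,3) else R.from_rotvec(Rc).as_matrix()
    d=np.array([(u-K[0,2])/K[0,0],-(v-K[1,2])/K[1,1],-1.]); 
    p=np.array(im['position']); w=Rc@d
    s=im['z_map'][int(round(v)),int(round(u))] if z is None else (z-p[2])/w[2]
    return p+s*w
E
python3 - <<'E'
from h import *
for n in ['top','scene']:
    im=snap(n,n+'0'); print(n,[k for k in im],im['camera_matrix'],im['position'],im['rotation'])
print(readout.observe())
E
```

```text
top ['pixels', 'z_map', 'camera_matrix', 'position', 'rotation'] [[415.42812415   0.         250.48166427]
 [  0.         415.42812415 183.65134698]
 [  0.           0.           1.        ]] [ 0.38529183 -0.04638359  1.41665037] [ 0.04785615 -0.0409577  -1.59477585]
scene ['pixels', 'z_map', 'camera_matrix', 'position', 'rotation'] [[387.51617923   0.         256.73889807]
 [  0.         387.51617923 191.98345786]
 [  0.           0.           1.        ]] [ 1.02916722 -0.38264098  0.90146679] [0.59861527 0.34103634 0.96129381]
{'clock': 0.1, 'joints': array([ 1.12439884,  0.43516355,  0.02493706,  1.57404409, -0.01157611,
        1.13401849, -0.07511299]), 'dq': array([ 0.00088306, -0.0021301 , -0.00048496, -0.00256852,  0.0008561 ,
       -0.00266664, -0.00047748]), 'joint_efforts': array([ 2.35010535e-03, -6.69132257e+01,  9.88030359e-01, -3.15146935e+01,
       -6.04706747e-02,  3.74219916e-02,  3.74679973e-05]), 'position': array([ 0.21046074, -0.58797962,  0.22600199]), 'ee_rot': array([-3.09388650e+00, -5.37073285e-01,  6.16462104e-04]), 'force': array([0.94585321, 0.67064613, 0.12948146]), 'ft_torque': array([-0.02787611, -0.00737692,  0.00019269]), 'gripper_force': 0.0, 'width': 0.9939245889640893}
```

View pics/top0.png

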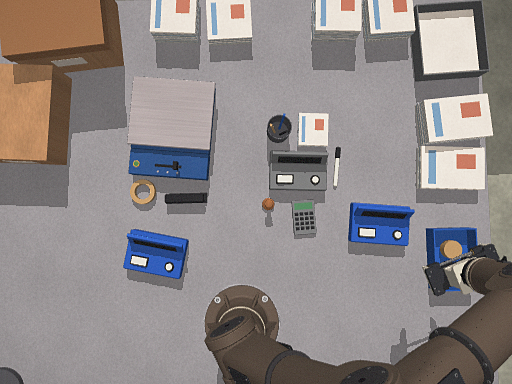

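View pics/scene0.png

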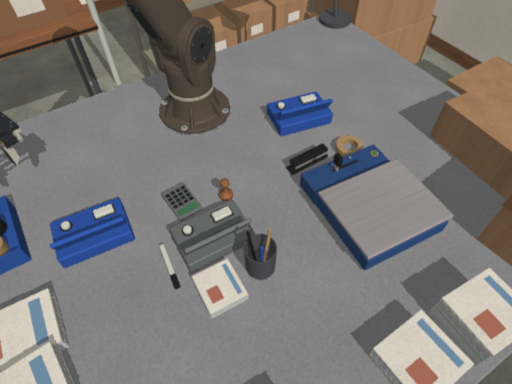

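Candidates: the lever is the only black upright on the blue scale's ledge, top (176,166). For the terminal there is the grey unit at (298,172) and two blue look-alikes at (155,255) and (380,225), so I choose the grey one. Its white bar key is at (285,180) and its round key at (315,180). One close crop will check both.

```bash
python3 - <<'E'
from h import *
im=load('top0'); 
a=im['pixels'][125:215,115:225]; b=im['pixels'][135:225,250:350]
f=lambda q:cv2.resize(q,None,fx=6 if 0 else 5,fy=5,interpolation=cv2.INTER_CUBIC)
s=load('scene0')['pixels'][130:190,285:405]
A=np.full((560,800,3),0,np.uint8)
a=cv2.resize(im['pixels'][140:210,120:220],None,fx=4,fy=4,interpolation=cv2.INTER_CUBIC)
b=cv2.resize(im['pixels'][140:210,255:355],None,fx=4,fy=4,interpolation=cv2.INTER_CUBIC)
A[:280,:400]=a;A[:280,400:]=b
S=load('scene0')['pixels']
A[280:,:400]=cv2.resize(S[130:200,290:390],None,fx=4,fy=4,interpolation=cv2.INTER_CUBIC)
A[280:,400:]=cv2.resize(S[195:265,160:260],None,fx=4,fy=4,interpolation=cv2.INTER_CUBIC)
cv2.imwrite('pics/crop1.png',A)
E
```

```text
(no output)
```

View pics/crop1.png

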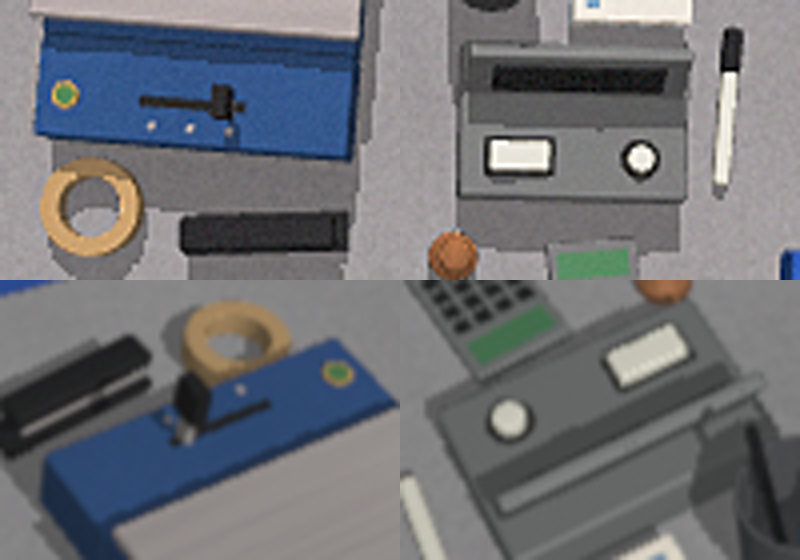

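The crop shows the lever head at crop (222,97), at the right (-y) end of the slot. The three dots are at crop (151,126), (190,128) and (229,132). The grey unit's bar key is at (520,156) and its round key at (641,158).

```bash
python3 - <<'E'
from h import *
im=load('top0'); T=lambda u,v,z:pt(im,120+(u+.5)/4-.5,140+(v+.5)/4-.5,z)
d=[T(*q,.055) for q in [(151,126),(190,128),(229,132)]]
print('dots',d)
e=[T(*q,.055) for q in [(35,135),(350,160)]]; print('edge',e)
s=[T(*q,.055) for q in [(138,100),(243,106)]]; print('slot',s)
for a,b in (d[::2],e,s): v=a-b; print(np.degrees(np.arctan2(-v[0],v[1])), np.linalg.norm(v))
print('head',T(222,92,.112),pt(im,175,163),pt(im,176,163))
U=lambda u,v,z:pt(im,255+(u-400+.5)/4-.5,140+(v+.5)/4-.5,z)
b,r=U(520,156,.055),U(641,158,.055);print('bar,round',b,r,np.linalg.norm(b-r))
S=load('scene0')
print('scene bar',pt(S,160+(650-400)/4,195+(355-280)/4,.055),'round',pt(S,160+(509-400)/4,195+(418-280)/4,.055))
print('scene head',pt(S,290+193/4,130+(378-280)/4,.112))
print(R.from_rotvec(readout.observe()['ee_rot']).as_matrix())
E
```

```text
dots [array([0.51100194, 0.26408457, 0.055     ]), array([0.50855583, 0.23198295, 0.055     ]), array([0.50446011, 0.199917  , 0.055     ])]
edge [array([0.50593411, 0.35973303, 0.055     ]), array([0.47892513, 0.10077108, 0.055     ])]
slot [array([0.53275768, 0.27455249, 0.055     ]), array([0.52564832, 0.18807482, 0.055     ])]
-5.82114573713701 0.06450017258461774
-5.954256446290339 0.26036661662588695
-4.699740451504034 0.08676940566957521
head [0.53127855 0.19468183 0.112     ] [0.53015085 0.19517967 0.11153435] [0.53021624 0.19225631 0.11023702]
bar,round [ 0.47594297 -0.15384621  0.055     ] [ 0.47185261 -0.25302043  0.055     ] 0.09925853815033958
scene bar [ 0.48073211 -0.15195844  0.055     ] round [ 0.4742277  -0.25264691  0.055     ]
scene head [0.51848897 0.20163265 0.112     ]
[[ 9.41494741e-01  3.37027080e-01 -6.32506376e-04]
 [ 3.37027644e-01 -9.41493787e-01  1.34800861e-03]
 [-1.41185417e-04 -1.48231515e-03 -9.99998891e-01]]
```

```bash
python3 -m creep '[[0.6,-0.6,0,0.8,0],[0.6,-0.8,0,0.8,0],[0.6,-0.8,0,0.8,0],[0.6,-0.8,0,0.8,0],[0.6,-0.8,0,0.8,0],[0.6,-0.8,0,0.8,0],[0.6,-0.8,0,0.8,0],[0.6,-0.8,0,0.8,0],[0,0,0,0,0],[0,0,0,0,0]]' 10
cat >> h.py <<'E'
def go(x,y,z,yaw):
    import time
    o=readout.observe(); M=R.from_rotvec(o['ee_rot']).as_matrix()
    cy=np.degrees(np.arctan2(M[1,0],M[0,0]))
    print('shift units',np.round(M.T@(np.array([x,y,z])-o['position'])/.04,2),'turn',round(-(yaw-cy)/4,2),'pos',o['position'].round(4),'yaw',cy.round(2),'F',o['force'].round(1),'t',o['clock'],'w',o['width'])
E
python3 -c "
from h import *
go(.520,.148,.16,-5.9)"
```

```text
clock: 1.35
position: [0.3636, -0.3171, 0.2265]
ee_rot: [3.137, -0.161, -0.001]
force: [-0.2, -0.4, 0.2]
width: 0.01
gripper_force: 0.0
shift units [  2.7  -11.97   1.66] turn 0.0 pos [ 0.3636 -0.3171  0.2265] yaw -5.88 F [-0.2 -0.4  0.2] t 1.35 w 0.009721198105071686
```

```bash
python3 -m creep '[[0.25,-1,0,0,0],[0.25,-1,0,0,0],[0.25,-1,0,0,0],[0.25,-1,0,0,0],[0.25,-1,0,0,0],[0.25,-1,0,0,0],[0.25,-1,0,0,0],[0.25,-1,0,0,0],[0.25,-1,0,0,0],[0.25,-1,0.3,0,0],[0.2,-1,0.3,0,0],[0,-0.9,0,0,0]]'
python3 -m creep '[[0,0,0,0,0],[0,0,0,0,0]]' >/dev/null
python3 - <<'E'
from h import *
go(.520,.148,.09,-5.9)
im=snap('wrist','w1'); t=snap('top','t1')
A=np.hstack([cv2.resize(im['pixels'],(400,300)),cv2.resize(t['pixels'][130:220,100:220],(400,300),interpolation=cv2.INTER_CUBIC)])
cv2.imwrite('pics/w1b.png',A)
E
```

```text
clock: 2.85
position: [0.5211, 0.1449, 0.2014]
ee_rot: [3.136, -0.165, -0.003]
force: [0.5, -0.0, 0.4]
width: 0.003
gripper_force: 0.0
shift units [-0.03 -0.11  2.81] turn -0.03 pos [0.5208 0.1437 0.2024] yaw -6.0 F [-0.3 -1.2  0.6] t 3.1 w 0.00546771634381335
```

View pics/w1b.png

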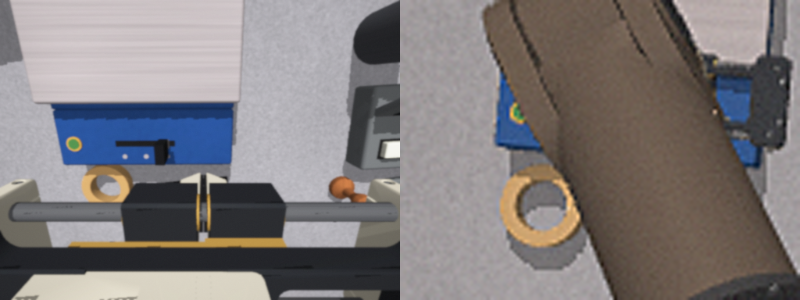

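The wrist view shows the lever head at full-size pixel (205,195), up-left of the fingers, with its dots at about (158,200) and (186,200). I'll take its position from depth.

```bash
python3 - <<'E'
from h import *
im=load('w1'); 
P=np.array([[pt(im,u,v) for u in range(185,240)] for v in range(170,225)]).reshape(-1,3)
m=(P[:,2]>.100)&(P[:,2]<.118)&(abs(P[:,0]-.527)<.04)&(abs(P[:,1]-.197)<.04)
q=P[m]-[.5284,.2299,0]; a=np.radians(-5.9); c,s=np.cos(a),np.sin(a)
x=q@[c,s,0]; y=q@[-s,c,0]
print(m.sum(),np.percentile(x,[2,50,98]),np.percentile(y,[2,50,98]),P[m].mean(0))
E
```

```text
422 [-0.0159605  -0.00181186  0.00971822] [-0.03778703 -0.03267175 -0.02596401] [0.52283966 0.19776598 0.11094372]
```

```bash
python3 -m creep '[[-0.1,0,0.7,0,0],[0,0,0.7,0,0],[0,0,0.7,0,0],[0,0,0.7,0,0],[0,0,0,0,0],[0,-0.3,0,0,0],[0,-0.2,0,0,0],[0,-0.15,0,0,0],[0,0,0,0,0]]'
python3 -c "
from h import *
go(.5284,.2299,.09,-5.9)"
```

```text
clock: 4.32
position: [0.5195, 0.1728, 0.0912]
ee_rot: [-3.137, 0.16, -0.001]
force: [0.6, -0.0, 0.0]
width: 0.005
gripper_force: 0.0
shift units [ 0.08 -1.44  0.03] turn 0.02 pos [0.5195 0.1728 0.0912] yaw -5.84 F [ 0.6 -0.   0. ] t 4.325 w 0.004674129467282873
```

```bash
python3 -m creep '[[0,-0.15,0,0,0],[0,-0.15,0,0,0],[0,0,0,0,0]]'; python3 -m creep '[[0,-0.15,0,0,0],[0,-0.15,0,0,0],[0,0,0,0,0]]';python3 -m creep '[[0,-0.15,0,0,0],[0,-0.15,0,0,0],[0,0,0,0,0]]'
python3 - <<'E'
from h import *
go(.5284,.2299,.09,-5.9)
im=snap('wrist','w2'); s=snap('scene','s2')
A=np.hstack([cv2.resize(im['pixels'][120:300,100:340],(400,300)),cv2.resize(s['pixels'][110:215,270:410],(400,300),interpolation=cv2.INTER_CUBIC)])
cv2.imwrite('pics/w2b.png',A)
E
```

```text
clock: 4.7
position: [0.5206, 0.184, 0.0907]
ee_rot: [3.137, -0.162, 0.0]
force: [-0.4, -0.9, 1.7]
width: 0.005
gripper_force: 0.8
clock: 5.08
position: [0.5217, 0.1973, 0.0907]
ee_rot: [-3.136, 0.159, -0.0]
force: [-0.5, 0.2, -0.5]
width: 0.007
gripper_force: 0.0
clock: 5.45
position: [0.523, 0.2082, 0.0907]
ee_rot: [-3.137, 0.161, -0.0]
force: [0.3, -0.9, 0.3]
width: 0.003
gripper_force: 0.3
shift units [ 0.08 -0.55  0.02] turn 0.01 pos [0.523  0.2082 0.0907] yaw -5.87 F [ 0.3 -0.9  0.3] t 5.45 w 0.0030483769693373294
```

View pics/w2b.png

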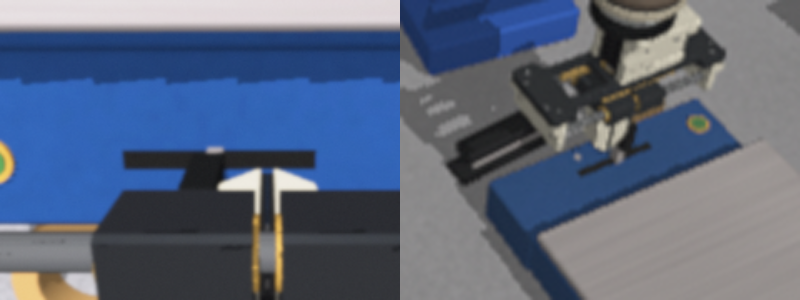

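The left panel shows the stem at (213,152), about the middle of the slot (123–315), so the lever is at the notch and the fingers are just behind it. I'll push on.

```bash
for i in 1; do python3 -m creep '[[0,-0.15,0,0,0],[0,-0.15,0,0,0],[0,0,0,0,0]]'; python3 -m creep '[[0,-0.15,0,0,0],[0,-0.1,0,0,0],[0,0,0,0,0]]'; python3 -m creep '[[0,-0.1,0,0,0],[0,-0.1,0,0,0],[0,0,0,0,0]]'; done | grep -v rot
python3 - <<'E'
from h import *
go(.5284,.2299,.09,-5.9)
im=snap('wrist','w3'); s=snap('scene','s3')
A=np.hstack([cv2.resize(im['pixels'][120:300,100:340],(400,300)),cv2.resize(s['pixels'][110:215,270:410],(400,300),interpolation=cv2.INTER_CUBIC)])
cv2.imwrite('pics/w3b.png',A)
E
```

```text
clock: 5.92
position: [0.5242, 0.2199, 0.0907]
force: [0.2, -2.1, 0.6]
width: 0.008
gripper_force: 0.8
clock: 6.3
position: [0.5253, 0.2308, 0.0908]
force: [-0.4, -0.1, -0.0]
width: 0.002
gripper_force: 0.0
clock: 6.68
position: [0.5261, 0.2381, 0.0907]
force: [0.2, 0.3, 0.4]
width: 0.006
gripper_force: 0.0
shift units [0.08 0.2  0.02] turn 0.01 pos [0.5261 0.2381 0.0907] yaw -5.88 F [0.2 0.3 0.4] t 6.675 w 0.006197213110398397
```

View pics/w3b.png

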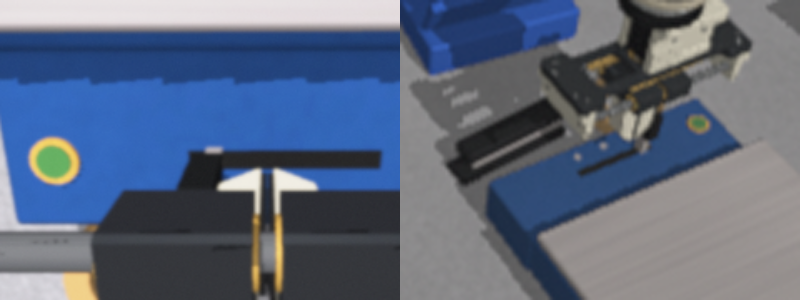

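The stem is at (213,152), about 71 px from the slot's middle at 2.2 px/mm. That is 32 mm, so the lever is home. I'll back off, rise, and re-check from depth.

```bash
python3 -m creep '[[0,0.5,0,0,0],[0,0.8,0,0,0],[0,0.5,-0.5,0,0],[0,0.5,-1,0,0],[0,0.5,-1,0,0],[0,0,0,0,0],[0,0,0,0,0]]' | grep -v rot
python3 - <<'E'
from h import *
im=snap('wrist','w4')
a=np.radians(-5.9); c,s=np.cos(a),np.sin(a)
P=np.array([[pt(im,u,v) for u in range(0,300)] for v in range(120,260)]).reshape(-1,3)
q=P-[.5284,.2299,0]; x=q@[c,s,0]; y=q@[-s,c,0]
m=(P[:,2]>.100)&(P[:,2]<.118)&(abs(x)<.025)&(abs(y)<.06)
print(m.sum(),np.percentile(x[m],[2,50,98]),np.percentile(y[m],[2,50,98]))
# terminal keys: bright pixels at z~.055
t=load('top0'); P=np.array([[pt(t,u,v,.055) for u in range(265,335)] for v in range(165,195)])
g=t['pixels'][165:195,265:335].min(2)>190
n,l,st,ce=cv2.connectedComponentsWithStats(g.astype(np.uint8))
for i in range(1,n):
    if st[i,4]>8: print('key',st[i,4],P[l==i].mean(0),np.ptp(P[l==i],axis=0))
go(.478,-.153,.16,-3)
E
```

```text
clock: 7.65
position: [0.5141, 0.1251, 0.1903]
force: [0.4, 0.1, -0.1]
width: 0.003
gripper_force: 0.0
596 [-0.01597055 -0.00222236  0.00959973] [0.02584447 0.0294518  0.03804132]
key 88 [ 0.47690768 -0.15271626  0.055     ] [0.02079504 0.04313592 0.        ]
key 9 [ 0.46743463 -0.31561146  0.055     ] [0.02628941 0.00093633 0.        ]
key 26 [ 0.47163768 -0.25279229  0.055     ] [0.01659981 0.01650423 0.        ]
shift units [-0.17  7.02  0.75] turn -0.73 pos [0.5138 0.1255 0.1898] yaw -5.93 F [ 0.1  0.  -1.2] t 7.7 w 0.0025209099032210054
```

Lever is at y = 26 to 38 mm, so it's home. Next, the bar key.

```bash
python3 -m creep '[[0,1,0,-0.7,0],[0,1,0,0,0],[0,1,0,0,0],[0,1,0,0,0],[-0.1,1,0,0,0],[-0.5,1,0,0,0],[0,0.9,0,0,0],[0,0,0.9,0,0],[0,0,0.9,0,0],[0,0,0,0,0],[0,0,0,0,0]]' | grep -v rot
python3 - <<'E'
from h import *
go(.477,-.153,.057,-3)
im=snap('wrist','w5'); s=snap('scene','s5')
A=np.hstack([cv2.resize(im['pixels'],(400,300)),cv2.resize(s['pixels'][180:285,140:280],(400,300),interpolation=cv2.INTER_CUBIC)])
cv2.imwrite('pics/w5b.png',A)
E
```

```text
clock: 9.07
position: [0.474, -0.1476, 0.1191]
force: [-0.6, 0.2, 0.0]
width: 0.007
gripper_force: 0.0
shift units [0.08 0.13 1.55] turn -0.02 pos [ 0.474  -0.1476  0.1191] yaw -3.06 F [-0.6  0.2  0. ] t 9.075 w 0.006860517641785279
```

View pics/w5b.png

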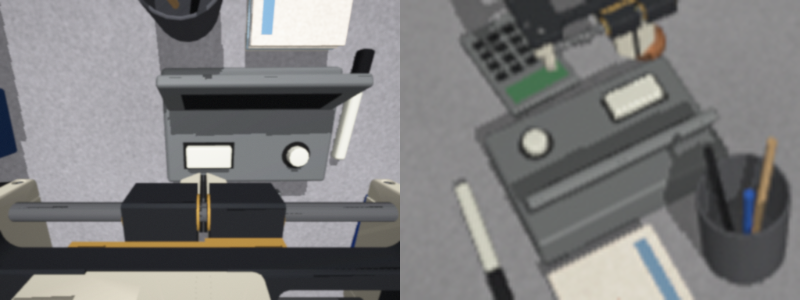

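The bar key at (208,157), full-size (266,200), is just ahead of the fingertips. The round key at (298,156) is well clear. I'll confirm with depth, then press.

```bash
python3 -c "
from h import *
im=load('w5'); p=pt(im,266.5,200.5); print(p, pt(im,381,199))
go(p[0],p[1],.057,-3)"
```

```text
[ 0.47547    -0.15319047  0.05496497] [ 0.4715662  -0.25155684  0.05531528]
shift units [0.03 0.13 1.57] turn -0.02 pos [ 0.4746 -0.1479  0.1199] yaw -3.08 F [ 0.3 -0.3  0.5] t 9.175 w 0.005800969654810374
```

```bash
python3 -m creep '[[0.05,0.13,0.6,0,0],[0,0,0.6,0,0],[0,0,0.3,0,0],[0,0,0.05,0,0],[0,0,0,0,0]]' | grep -v rot; python3 -m creep '[[0,0,0.08,0,0],[0,0,0.05,0,0],[0,0,0,0,0]]'| grep -v rot;  python3 -m creep '[[0,0,0.03,0,0],[0,0,0.03,0,0],[0,0,0,0,0],[0,0,0,0,0]]'| grep -v rot
```

```text
clock: 9.8
position: [0.4759, -0.1533, 0.0574]
force: [-0.3, -0.5, -0.0]
width: 0.008
gripper_force: 0.0
clock: 10.18
position: [0.4762, -0.1534, 0.0519]
force: [2.2, -1.6, 3.7]
width: 0.004
gripper_force: 1.4
clock: 10.68
position: [0.476, -0.1534, 0.0493]
force: [2.8, -0.6, 5.2]
width: 0.0
gripper_force: 2.4
```

```bash
python3 -m creep '[[0,0,0.04,0,0],[0,0,0,0,0],[0,0,0,0,0]]'| grep -v rot; python3 -m creep '[[0,0,0.04,0,0],[0,0,0,0,0],[0,0,0,0,0]]'| grep -v rot
```

```text
clock: 11.05
position: [0.4761, -0.1534, 0.0489]
force: [-1.9, -0.0, 23.7]
width: 0.004
gripper_force: 11.6
clock: 11.42
position: [0.4761, -0.1534, 0.0485]
force: [-6.3, 2.3, 42.8]
width: 0.005
gripper_force: 20.9
```

Hard stop reached, so the key is fully down. I'll rise now.

```bash
python3 -m creep '[[0,0,-0.1,0,0],[0,0,-0.3,0,0],[0,0,-0.8,0,0],[0,0,-1,0,0],[0,0,-1,0,0],[-1,0,0,0,0],[-1,0,0,0,0],[0,0,0,0,0],[0,0,0,0,0]]' | grep -v rot
python3 - <<'E'
from h import *
im=snap('wrist','w6'); t=snap('scene','s6')
A=np.hstack([cv2.resize(im['pixels'],(400,300)),cv2.resize(t['pixels'],(400,300))])
cv2.imwrite('pics/w6b.png',A)
z=[pt(t,u,v)[2] for u,v in [(222,213),(221,214),(188,229)]]; print(z)
E
```

```text
clock: 12.55
position: [0.3955, -0.1489, 0.174]
force: [-0.1, 0.1, -0.8]
width: 0.005
gripper_force: 0.0
[np.float64(0.05572354207116925), np.float64(0.057001665494510134), np.float64(0.05495670260677088)]
```

View pics/w6b.png

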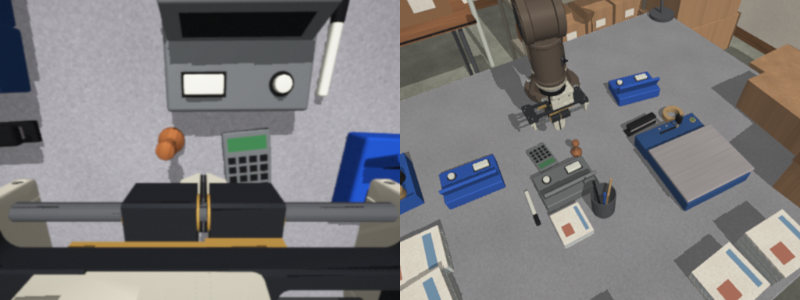

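The bar key at (203,84) is up again at 55 mm, the bystanders are where they were, and the arm is clear.

```bash
python3 -c "
from cell import sign_off
print(sign_off())"
```

```text
the job is handed in; nothing more can be done
None
```

The arrest lever is fully home at the second stop, the grey unit's bar key was pressed to its hard stop and came back up, and the job is handed in at about 12.6 s; the last press reached 43 N at the fingertips.

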